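# Reset the spice grinder and hold its bayonet lid at the run mark

## Robot

A 7-joint arm with a two-finger parallel gripper is mounted at the origin on the work surface. World frame = base frame: x ahead of the robot, y to its left, z up, the work surface at z = 0. Lengths are in m, angles in rad, forces in N, time in s.
With the tool pointing down it reaches from about 0.425 to 1.025 m from the base axis. Payload 9.4 kg.
Tool frame: the origin (TCP) lies midway between the tips of the shut fingers; the grasp point (between the pads) lies 19 mm behind it; z points along the fingers, y is the line along which they close (so a half turn about z gives the same grasp; the last joint's range is limited). The gripper opens to 85 mm and grips with 20 to 120 N. Pads are 22 mm wide; open, the fingers measure 114 mm over their backs; the gripper's body (76 mm by 85 mm) begins 54 mm behind the grasp point. The pads swing forward as they close: fully open they stand 13 mm farther back than shut.
Start: joints at [-1.252, 0.599, -0.003, 1.599, 0.002, 0.943, -0.08], TCP at [0.28, 0.669, 0.231] pointing down, gripper open.
Joint ranges: [-2.57, 2.57], [-0.35, 1.97], [-1.29, 1.29], [0.11, 2.56], [-1.05, 4.19], [0.11, 1.86], [-2.63, 2.63]. Speed limits (rad/s): [2.22, 2.22, 3.01, 3.01, 3.14, 3.14, 3.14].

## Interface

Orientations are given as [roll, pitch, yaw] about the fixed x, y, z axes, in that order (R = Rz(yaw) Ry(pitch) Rx(roll)).
In Python, from bench import readout, cams, ctrl gives the robot as it stands.
- The arm moves only by the shell command python3 -m crank 'ROWS' [FORCE]. ROWS is JSON, a list of rows, each a list of 7 numbers: the shift along the tool's x, y, z in mm, then the turn, a rotation vector about the tool's x, y, z in rad, then the finger opening in mm, from 0 to 85.4. In form: [[x, y, z, ax, ay, az, hand], ...]. A call has 1 to 12 rows; each row is the pose to reach, as a shift and turn from the pose commanded when the call began, along the tool's axes at that moment; what a row does not reach only later rows make up. A row lasts 1/10 s, in which the tool goes at most 50 mm and 8.59 degrees, less where a joint would pass 70% of its speed; a pose out of reach is approached as far as the arm can. A call with a gripper value outside its range is refused whole. The fingers move at their own pace and stop on an object; FORCE is the grip in N (left out, the last holds). Time passes only in rows, so rows that repeat a pose let the fingers close. It gives the time, the measured TCP pose, the force, the opening and the grip force at its end, in the units of the state.
- readout.state(): the state, without advancing time (a new reading comes with each control period).
- cams.camera(name): name is "scene" or "top" or "wrist"; returns a dict with "image" (420x560x3 uint8, red, green, blue), "depth" (420x560 float32, m along the optical axis (not along the pixel's ray), 0 where there is no reading), "intrinsics" (3x3 intrinsics, pixels), "distortion" ([k1, k2, p1, p2, k3] as OpenCV has them; the pictures are not rectified), "position" and "rotation" of the camera in the world; the wrist camera has in their place "hand_eye" (4x4, takes a point from camera to tool coordinates, whose origin is the TCP and whose axes are the flange's). Camera axes: x right, y down, z forward; pixel columns grow to the right and rows downward; lengths in m; the calibration is good to about 2 mm. A picture is of the moment at which its call begins: read the wrist's pose just before it.
- ctrl.close_job(): hands the job in; it is judged then, once.
The state is a dict: "time": time; "joint_positions": joint angles; "qvel": joint speeds; "joint_torque": joint torques, N m; "eef_pos": TCP position; "ee_rot": TCP orientation; "contact_force": force on the tool from outside, world axes, zero at the start; "ft_torque": the same for the moment, N m; "width": opening from 0.0 (shut) to 1.0 (fully open); "grasp_force": force on a finger pad.
Only numpy, scipy, OpenCV 4.12 (cv2) and the standard library are available. Lean on these libraries where they do the work, as an engineer would, in place of code of your own. Each camera call takes 0.05 s, during which the arm holds its last target. There are 200 camera calls.

## Task

The pickling-spice grinder has tripped: push its reset plunger down fully and let it spring up again, then fit the lid with the straight bar grip, lowering its two lugs through the slots of the collar until it sits flush. Twist the lid clockwise to the run marks, halfway to the lock click and never into the click, and finish holding it there in the gripper against its return spring. Leave everything else on the table where it stands.

Things in the scene. Friction and masses are not known exactly. Their poses are not given: they have to be found in the camera images.
- grinder: Electric spice grinder fixed to the table, yaw within 0.4 rad of square. Origin on the vertical axis of its round collar, at table level. Tower 120 mm across, 120 mm high, with the open steel collar on top; a grey motor deck 100 mm wide (x) and 80 mm high extends from it along the grinder's +y to 170 mm from the axis.
- collar_top (a point): Centre of the collar's mouth, on the axis, 120 mm above the table. Bore 88 mm wide, 24 mm deep; two ledges flush with its top, 6 mm thick, narrow it to 72 mm, broken by two slots 16 mm wide at the grinder's +x and -x. The lid enters with its bar along the grinder's x, either way round. Stops prevent anticlockwise twist.
- run_mark (a point): Long raised rib on the steel rim, 54 mm from the axis, 38 degrees clockwise (seen from above) from the +x slot; another lies half a turn round. The lid is at run when its bar points at these ribs.
- lock_mark (a point): Pair of dots on the rim, 55 mm from the axis, 76 degrees clockwise from the +x slot (again half a turn round), where the lid would lock. Sprung click pins begin to resist at about 53 degrees of lid twist from the slots; past about 62 degrees counts as pushed into the click.
- plunger_top (a point): Centre of the top of the reset plunger: a black round button 22 mm across, standing 20 mm above the deck, 100 mm above the table when up, 125 mm from the collar axis along the grinder's +y. It moves straight down 12 mm against a spring (about 2 N at first, 7 N at the bottom) to a hard stop, and springs back.
- reset_plunger (a joint): Plunger travel in m: 0 up, 0.012 fully down; 0.0105 held for 0.2 s counts as fully down.
- switch_ring (a joint): Sprung ring inside the collar, rad: 0 at rest, growing as the lid's lugs push it clockwise. It lags the lid's twist from the slots by about 0.08 rad of free play: about 0.58 at the run mark (lid twist 0.66 rad). It resists with 0.06 N m at first, 0.13 N m at the run mark, and turns the lid back if let go.
- bar_lid: White bayonet lid, about 160 g, upright, any yaw; origin under its spigot. Spigot 68 mm wide, 16 mm high; two lugs at its foot on the lid's +x and -x, 10 mm wide, 6 high, out to 41 mm from the axis. Disc 96 mm wide at 16 to 24 mm height; on it a bar along x, over the lugs, 88 long, 14 thick, at 24 to 54 mm height. Seated: disc on the collar, origin 104 mm above the table, 3 mm lift play.
- knob_lid: Bystander: another white plastic lid, 80 mm across, 42 mm high, with a round knob 32 mm wide and no lugs or bar. It may stand in either of the two lid places. Origin under its centre.
- tall_jar: Bystander: glass jar of pickles with a white lid, 72 mm across, 120 mm high, origin under its centre.
- small_jar: Bystander: glass jar of pickles with a white lid, 64 mm across, 85 mm high, origin under its centre.
- bowl: Bystander: white ceramic bowl, 100 mm across, 45 mm high, origin under its centre.
- spoon: Bystander: wooden spoon, 200 mm long, lying along its x axis.
- seal_ring: Bystander: flat black rubber jar seal, 80 mm across, 6 mm thick, origin under its centre.
- cup: Bystander: steel measuring cup, 70 mm across, 70 mm high, origin under its centre.
There are look-alikes about, which are no part of the job. Leave any yellow look-alike of the bar_lid alone. There is more than one size of the grinder; the one meant has the size given above.

How it is judged:
By the outcome, as a careful person would: the job done as asked, in the order asked, and still so for the second after the job is handed in, while the arm keeps its last pose, push and grip.
It also fails if it takes over 64 s, if anything falls off the work surface, if the arm or the gripper's body presses on something with over 40 N, if the wrist force passes 120 N, or if a joint passes its speed limit or range.

## Working session

There is one attempt and no reset: what is moved stays moved. The work goes in short steps, Python scripts to look and compute and a shell command to move; the robot and the scene stay as the last step left them, time stands still between calls to the robot, and variables do not carry over. Pictures are saved under pics/ and viewed, at most 10 in all, crops included, and the job is handed in when it is done.

```bash
mkdir -p pics; ls; cat > h.py <<'E'
import numpy as np, cv2
from bench import readout, cams, ctrl
from scipy.spatial.transform import Rotation as R
def grab(n):
    s=readout.state(); c=cams.camera(n)
    if n=="wrist":
        T=np.eye(4);T[:3,:3]=R.from_euler('xyz',s['ee_rot']).as_matrix();T[:3,3]=s['eef_pos']
        T=T@np.array(c['hand_eye']); c['position']=T[:3,3]; c['rotation']=T[:3,:3]
    c['position']=np.array(c['position']);c['rotation']=np.array(c['rotation'])
    c['K']=np.array(c['intrinsics'],float);c['D']=np.array(c['distortion'],float)
    return c
def rays(c,uv):
    p=cv2.undistortPoints(np.array(uv,float).reshape(-1,1,2),c['K'],c['D']).reshape(-1,2)
    return np.c_[p,np.ones(len(p))]@c['rotation'].T
def onz(c,uv,z):
    d=rays(c,uv); return c['position']+d*((z-c['position'][2])/d[:,2])[:,None]
def cloud(c):
    h,w=c['depth'].shape; u,v=np.meshgrid(np.arange(w),np.arange(h))
    d=rays(c,np.c_[u.ravel(),v.ravel()]); P=c['position']+d*c['depth'].ravel()[:,None]
    P[c['depth'].ravel()==0]=np.nan
    return P.reshape(h,w,3)
def proj(c,P):
    Rm=c['rotation'].T; r,_=cv2.Rodrigues(Rm); return cv2.projectPoints(np.array(P,float).reshape(-1,1,3),r,-Rm@c['position'],c['K'],c['D'])[0].reshape(-1,2)
def save(n,im): cv2.imwrite('pics/'+n,im[:,:,::-1])
E
python3 - <<'E'
from h import *
s=readout.state(); print(s)
for n in ['scene','top']:
    c=grab(n); save(n+'0.png',c['image']); np.save(n+'0.npy',c,allow_pickle=True); print(n,c['position'],c['rotation'],c['K'],c['D'])
E
```

```text
pics
{'time': 0.0, 'joint_positions': array([-1.25167899,  0.60013514, -0.00257047,  1.60013084,  0.00179604,
        0.94290198, -0.07978474]), 'qvel': array([ 8.23681381e-04, -1.18964272e-03,  1.32904388e-03,  5.75349686e-04,
        4.27284261e-06,  1.90370007e-03,  2.99719555e-04]), 'joint_torque': array([ 2.34392588e-03, -7.76462746e+01,  1.56550739e+00, -2.58017725e+01,
        1.23098097e-02,  8.96416255e-03, -3.36456162e-05]), 'eef_pos': array([0.27934862, 0.66850676, 0.23040898]), 'ee_rot': array([-3.14002466e+00,  1.25502101e-04,  2.74586934e+00]), 'contact_force': array([-0.13773336,  0.2066964 , -0.23523679]), 'ft_torque': array([-0.05688966, -0.06928177,  0.00801283]), 'grasp_force': 0.0, 'width': 0.9971630349665999}
scene [ 1.15982282 -0.8476097   0.91751697] [-2.23825759 -0.01084572  0.65218439] [[459.07350922   0.         290.67581035]
 [  0.         459.07350922 211.54398883]
 [  0.           0.           1.        ]] [-0.15555734  0.          0.          0.          0.        ]
top [ 0.34612224 -0.01229401  1.14479508] [-2.96854698  0.02169671 -1.58996902] [[455.06392275   0.         280.69171555]
 [  0.         455.06392275 214.46973066]
 [  0.           0.           1.        ]] [-0.01679105  0.          0.          0.          0.        ]
```

```bash
sed -i "s/c\['rotation'\]=np.array(c\['rotation'\])/c['rotation']=np.array(c['rotation']) if np.size(c['rotation'])==9 else R.from_euler('xyz',c['rotation']).as_matrix()/" h.py
python3 - <<'E'
import cv2,numpy as np
a=cv2.imread('pics/scene0.png');b=cv2.imread('pics/top0.png')
cv2.imwrite('pics/t0.png',cv2.resize(b,(784,588)));cv2.imwrite('pics/s0.png',cv2.resize(a,(784,588)))
E
```

```text
(no output)
```

View pics/t0.png

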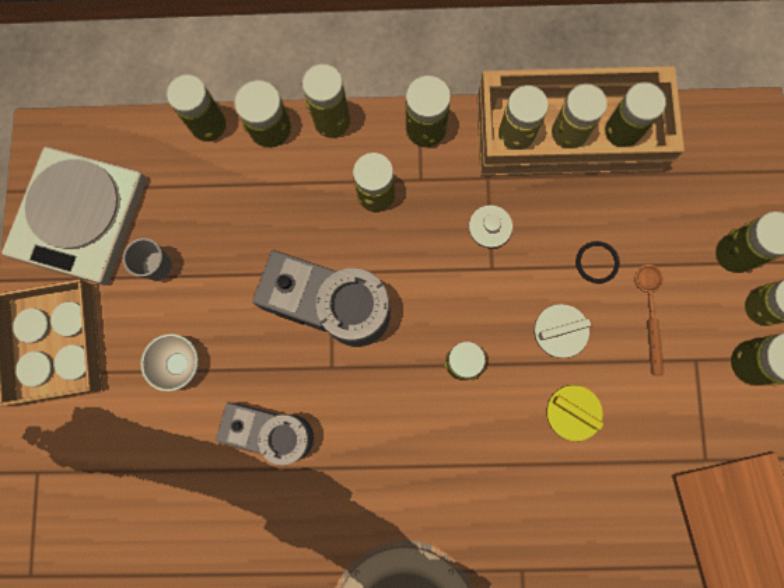

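View pics/s0.png

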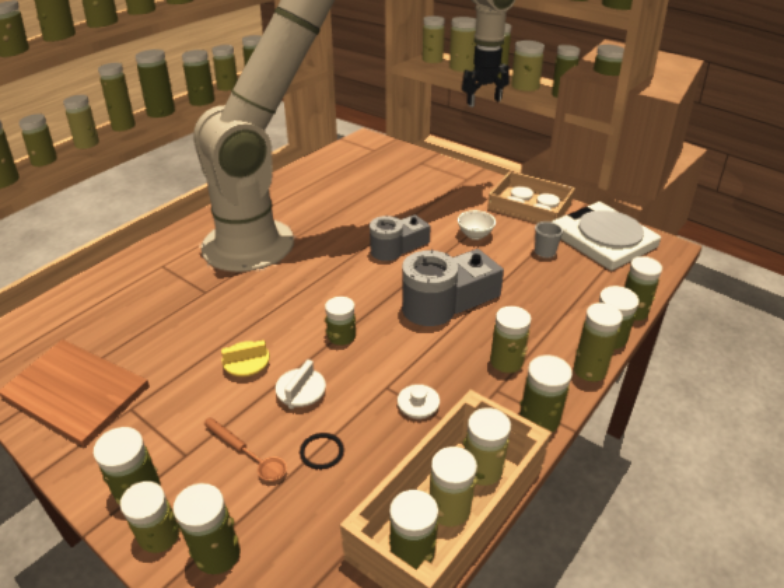

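The top view shows the big grinder's collar at about (352,306) and its plunger at (285,282). The white bar lid is at (562,330), the yellow look-alike at (575,413) and the knob lid at (491,226), with a small jar between at (466,360). The smaller grinder is at (265,433). The scene view agrees.

```bash
cat > meas.py <<'E'
from h import *
def circ(P):
    A=np.c_[2*P[:,:2],np.ones(len(P))]; s=np.linalg.lstsq(A,(P[:,:2]**2).sum(1),rcond=None)[0]
    return s[:2],np.sqrt(s[2]+s[:2]@s[:2])
for n in ['top','scene']:
    c=grab(n); C=cloud(c); im=c['image'].astype(int); hsv=cv2.cvtColor(c['image'],cv2.COLOR_RGB2HSV)
    print(n)
    g=onz(c,[[352/1.4,306/1.4]],.12)[0] if n=='top' else g0
    l=onz(c,[[562/1.4,330/1.4]],.024)[0] if n=='top' else l0
    g0,l0=g,l
    near=np.hypot(C[...,0]-g[0],C[...,1]-g[1])
    m=(near<.09)&(abs(C[...,2]-.12)<.006)
    print('rim guess',g,'n',m.sum(),'medz',np.median(C[m][:,2]))
    hull=cv2.convexHull(np.argwhere(m)[:,::-1].astype(np.int32))
    (u,v),_,_=cv2.fitEllipse(hull); P=onz(c,hull.reshape(-1,2),.12); cc,r=circ(P); print('rim circle',cc,r)
    # plunger: dark pixels at z .09-.105
    m=(near<.2)&(near>.08)&(C[...,2]>.092)&(C[...,2]<.106)&(hsv[...,2]<70)
    P=C[m]; print('plunger n',m.sum(), P.mean(0) if len(P) else None)
    if len(P):
        uv=np.argwhere(m)[:,::-1]; q=onz(c,uv,.1).mean(0); d=q[:2]-cc; print(' plunger plane',q,'dist',np.hypot(*d),'grinder yaw',np.arctan2(d[1],d[0])-np.pi/2)
    # lid
    nl=np.hypot(C[...,0]-l[0],C[...,1]-l[1])
    w=(hsv[...,1]<60)&(hsv[...,2]>110)
    md=(nl<.07)&w&(C[...,2]>.012)
    hull=cv2.convexHull(np.argwhere((nl<.07)&w&(abs(C[...,2]-.024)<.006))[:,::-1].astype(np.int32)); print('lid disc',circ(onz(c,hull.reshape(-1,2),.024)))
    mb=(nl<.07)&(C[...,2]>.048)&(C[...,2]<.062); P=C[mb]; print('bar n',mb.sum(),P.mean(0))
    rect=cv2.minAreaRect((P[:,:2]*1000).astype(np.float32)); print(rect)
    u,s,vt=np.linalg.svd(P[:,:2]-P[:,:2].mean(0)); print('bar yaw',np.arctan2(vt[0,1],vt[0,0]))
    print('table z',np.nanmedian(C[...,2]))
E
python3 meas.py
```

```text
top
rim guess [0.51770372 0.07359525 0.12      ] n 1292 medz 0.11969626234488928
rim circle [0.52271206 0.07498461] 0.05958245980103028
plunger n 69 [0.56582316 0.19164798 0.09905692]
 plunger plane [0.5656271  0.19146483 0.1       ] dist 0.12413437486719148 grinder yaw -0.35299997113045456
lid disc (array([ 0.48181722, -0.2873529 ]), np.float64(0.046819636533716125))
bar n 210 [ 0.48176843 -0.28708012  0.05340451]
((482.1868591308594, -288.1927795410156), (14.271931648254395, 88.95673370361328), 14.154298782348633)
bar yaw -1.3177159171977708
table z 2.488538184231004e-05
scene
rim guess [0.51770372 0.07359525 0.12      ] n 546 medz 0.12017178994289013
rim circle [0.5288139  0.07176057] 0.06255486897102897
plunger n 28 [0.57272961 0.18876421 0.09854933]
 plunger plane [0.57376007 0.18694663 0.1       ] dist 0.12364459068750012 grinder yaw -0.3720339025412145
lid disc (array([ 0.48629241, -0.28808336]), np.float64(0.04647661123800817))
bar n 147 [ 0.48810301 -0.28822824  0.05292808]
((487.38909912109375, -286.3489074707031), (15.214373588562012, 88.74858093261719), 11.353769302368164)
bar yaw -1.3421639415293112
table z 0.0007638423497698943
```

```bash
cat > go.py <<'E'
import sys; from h import *
def go(x,y,z,yaw):
    s=readout.state(); Rc=R.from_euler('xyz',s['ee_rot']); Rt=R.from_euler('xyz',[np.pi,0,yaw])
    t=Rc.inv().apply(np.array([x,y,z])-s['eef_pos'])*1000; rv=(Rc.inv()*Rt).as_rotvec()
    print('t',round(s['time'],2),'pos',s['eef_pos'].round(4),'rot',s['ee_rot'].round(4),'F',s['contact_force'].round(1)); print('shift',t.round(1),'turn',rv.round(3))
if __name__=='__main__': go(*map(float,sys.argv[1:5]))
E
python3 go.py 0.545 0.13 0.33 2.78; python3 -c "
from h import *
c=cams.camera('wrist');print(c['hand_eye'],c['intrinsics'],c['distortion'])"
```

```text
t 0.2 pos [0.2794 0.6687 0.2308] rot [-3.1406e+00  1.0000e-04  2.7458e+00] F [-0.2 -0.2  0.3]
shift [-452.7 -394.7  -98.8] turn [-0.001  0.    -0.034]
[[ 1.20827268e-05 -9.49402148e-01 -3.14062990e-01  8.20564965e-02]
 [ 9.99999993e-01  4.79224817e-05 -1.06395791e-04 -9.67759808e-06]
 [ 1.16063071e-04 -3.14062986e-01  9.49402142e-01 -1.44027211e-01]
 [ 0.00000000e+00  0.00000000e+00  0.00000000e+00  1.00000000e+00]] [[334.82849716   0.         283.7686476 ]
 [  0.         334.82849716 209.53736565]
 [  0.           0.           1.        ]] [-0.06964893  0.          0.          0.          0.        ]
```

```bash
python3 -m crank '[[0,0,-30,0,0,0,85],[-40,-35,-50,0,0,0,85],[-85,-74,-70,0,0,0,85],[-125,-109,-99,0,0,0,85],[-165,-144,-99,0,0,-0.01,85],[-205,-179,-99,0,0,-0.02,85],[-245,-214,-99,0,0,-0.034,85],[-285,-249,-99,0,0,-0.034,85],[-325,-284,-99,0,0,-0.034,85],[-365,-319,-99,0,0,-0.034,85],[-405,-354,-99,0,0,-0.034,85],[-452.7,-394.7,-99,0,0,-0.034,85]]'
python3 go.py 0.545 0.13 0.33 2.78
```

```text
time: 1.45
eef_pos: [0.5177, 0.1841, 0.3305]
ee_rot: [3.141, 0.0, 2.78]
contact_force: [1.5, 0.9, 0.7]
width: 0.996
grasp_force: 0.0
t 1.45 pos [0.5177 0.1841 0.3305] rot [3.1412e+00 4.0000e-04 2.7801e+00] F [1.5 0.9 0.7]
shift [-44.7 -41.    0.5] turn [0. 0. 0.]
```

```bash
python3 -m crank '[[-20,-18,0,0,0,0,85],[-40,-37,0,0,0,0,85],[-40,-37,0,0,0,0,85],[-40,-37,0,0,0,0,85]]'
cat > look.py <<'E'
import sys; from h import *
c=grab('wrist'); print(readout.state()['eef_pos'].round(4)); np.save('w.npy',c,allow_pickle=True); save(sys.argv[1],c['image'])
E
python3 look.py w1.png
```

```text
time: 1.85
eef_pos: [0.5415, 0.137, 0.3302]
ee_rot: [3.141, -0.0, 2.779]
contact_force: [-0.0, -0.2, 0.3]
width: 0.994
grasp_force: 0.0
[0.5412 0.1379 0.3302]
```

View pics/w1.png

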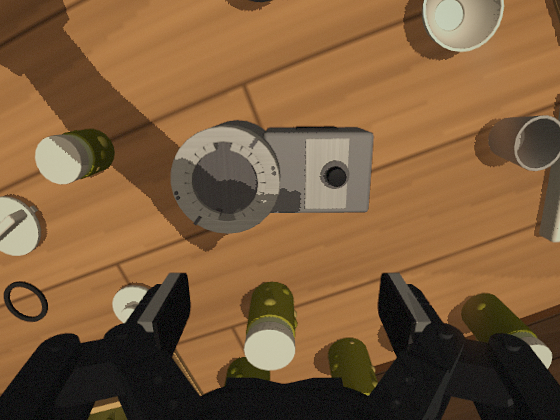

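The wrist view shows the collar centred at about (226,180), the plunger at (335,176), and the slots toward the top and bottom of the bore. Next I measure them precisely.

```bash
cat > gm.py <<'E'
from h import *
from scipy.optimize import least_squares
def circ(P):
    P=P[:,:2]; f=lambda p: np.hypot(P[:,0]-p[0],P[:,1]-p[1])-p[2]
    return least_squares(f,[*P.mean(0),.05],loss='soft_l1',f_scale=.001).x
c=np.load('w.npy',allow_pickle=True).item(); C=cloud(c); hsv=cv2.cvtColor(c['image'],cv2.COLOR_RGB2HSV)
g=np.array([.523,.075]); near=np.hypot(*(C[...,:2]-g).transpose(2,0,1))
m=((near<.08)&(abs(C[...,2]-.12)<.006)).astype(np.uint8)
print('rim z',np.median(C[m>0][:,2]))
hull=cv2.convexHull(np.argwhere(m)[:,::-1].astype(np.int32)).reshape(-1,2)
print('outer',circ(onz(c,hull,.12)).round(4))
# inner ledge edges: rim-plane mask boundary inside
P=onz(c,np.argwhere(m)[:,::-1],.12); 
cnts,_=cv2.findContours(m,cv2.RETR_CCOMP,cv2.CHAIN_APPROX_NONE)
k=max((k for k in cnts),key=lambda k:0 if len(k)<20 else -abs(cv2.contourArea(k)-3000)) 
q=circ(onz(c,hull,.12))[:2]
for k in cnts:
    if len(k)>40:
        Q=onz(c,k.reshape(-1,2),.12)[:,:2]-q; r=np.hypot(*Q.T); a=np.arctan2(Q[:,1],Q[:,0])
        print(len(k),'r',np.percentile(r,[2,25,50,75,98]).round(4))
        if np.median(r)<.05: 
            s=r<.0385; print(' ledge circle',circ(onz(c,k.reshape(-1,2),.12)[s]).round(4))
            for lo in (-.37,2.77):
                d=np.angle(np.exp(1j*(a-lo))); t=(abs(d)<.35)&(r>.0395); print(' slot',lo,'yaw',(lo+(d[t].min()+d[t].max())/2).round(3),'halfwidth',((d[t].max()-d[t].min())/2*.04).round(4))
m=(near<.2)&(near>.08)&(C[...,2]>.092)&(C[...,2]<.106)
uv=np.argwhere(m)[:,::-1]; h=cv2.convexHull(uv.astype(np.int32)).reshape(-1,2); p=circ(onz(c,h,.1)); d=p[:2]-q
print('plunger',m.sum(),np.median(C[m][:,2]),p.round(4),'dist',np.hypot(*d).round(4),'yaw',(np.arctan2(d[1],d[0])-np.pi/2).round(4))
# deck edges
m=((near<.25)&(near>.075)&(abs(C[...,2]-.08)<.004)); D=C[m][:,:2].astype(np.float32)*1000; print('deck',cv2.minAreaRect(D))
crop=cv2.resize(c['image'][110:250,160:390],None,fx=3,fy=3,interpolation=cv2.INTER_CUBIC); save('w1c.png',crop)
E
python3 gm.py
```

```text
rim z 0.12126948200529536
outer [0.5221 0.0756 0.0597]
306 r [0.0584 0.0589 0.0592 0.0595 0.0604]
217 r [0.0343 0.0356 0.0361 0.0377 0.0448]
 ledge circle [0.5217 0.0761 0.0357]
 slot -0.37 yaw -0.381 halfwidth 0.01
 slot 2.77 yaw 2.759 halfwidth 0.0095
plunger 404 0.1008587831142978 [0.6209 0.1004 0.1142] dist 0.1018 yaw -1.3245
deck ((597.2100830078125, 23.848175048828125), (384.4408264160156, 278.0131530761719), 69.40064239501953)
```

View pics/w1c.png

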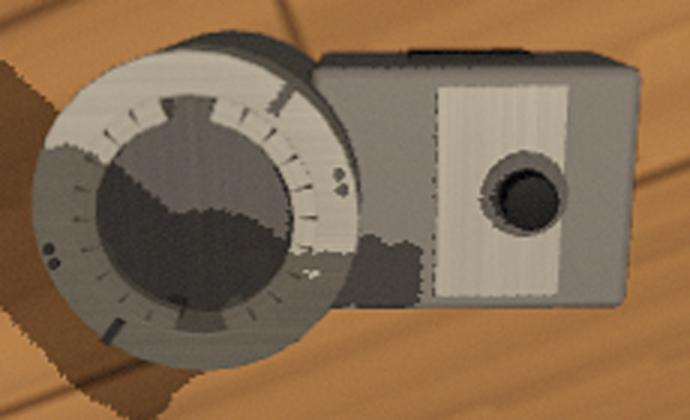

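```bash
cat > gm2.py <<'E'
from h import *
c=np.load('w.npy',allow_pickle=True).item(); C=cloud(c)
f=lambda l:np.array(l)/3+[160,110]-1/3
q=np.array([.522,.0758])
for n,l,off in (('rib',[[283,97],[113,330]],38),('dots',[[340,182],[51,257]],76)):
    P=onz(c,f(l),.121)[:,:2]; d=P[1]-P[0]; print(n,P.round(4),'mid',P.mean(0).round(4),'r',np.hypot(*d)/2,'yaw slots',[(np.arctan2(*(s*d)[::-1])+np.radians(off)).round(3) for s in (1,-1)])
m=(np.hypot(C[...,0]-.566,C[...,1]-.191)<.03)&(C[...,2]>.094)&(C[...,2]<.108)
h=cv2.convexHull(np.argwhere(m)[:,::-1].astype(np.int32)).reshape(-1,2); P=onz(c,h,.1)
(x,y),r=cv2.minEnclosingCircle((P[:,:2]*1000).astype(np.float32)); d=np.array([x,y])/1000-q
print(m.sum(),'z',np.median(C[m][:,2]),(x,y),r,'dist',np.hypot(*d),'yaw',np.arctan2(d[1],d[0])-np.pi/2)
import go; go.go(x/1000,y/1000,.13,2.77)
E
python3 gm2.py
```

```text
rib [[0.4935 0.122 ]
 [0.5506 0.0293]] mid [0.522  0.0756] r 0.05446710332252441 yaw slots [np.float64(-0.355), np.float64(2.787)]
dots [[0.5286 0.1296]
 [0.5166 0.02  ]] mid [0.5226 0.0748] r 0.055117597057651464 yaw slots [np.float64(-0.353), np.float64(2.788)]
291 z 0.10105408563516227 (564.8377075195312, 192.49258422851562) 11.400075912475586 dist 0.12430699256058812 yaw -0.3518256605514225
t 1.9 pos [0.5412 0.1379 0.3302] rot [ 3.1413e+00 -4.0000e-04  2.7801e+00] F [ 0.4  0.9 -0.4]
shift [ -2.9  59.3 200.2] turn [ 0.   -0.    0.01]
```

```bash
python3 -m crank '[[-1,20,0,0,0,0,0],[-2,40,20,0,0,0,0],[-3,59,60,0,0,0,0],[-3,59,100,0,0,0,0],[-3,59,140,0,0,0,0],[-3,59,180,0,0,0,0],[-3,59,200,0,0,0,0],[-3,59,210,0,0,0,0],[-3,59,210,0,0,0,0],[-3,59,210,0,0,0,0]]'
python3 go.py 0.565 .192 .088 2.788
```

```text
time: 2.9
eef_pos: [0.5657, 0.1925, 0.1211]
ee_rot: [3.141, 0.001, 2.781]
contact_force: [-0.2, -0.4, 0.9]
width: 0.001
grasp_force: 0.0
t 2.9 pos [0.5657 0.1925 0.1211] rot [3.1406e+00 7.0000e-04 2.7808e+00] F [-0.2 -0.4  0.9]
shift [ 0.5 -0.7 33.1] turn [ 0.001  0.001 -0.007]
```

```bash
python3 -m crank '[[0,0,8,0,0,0,0],[0,0,16,0,0,0,0],[0,0,20,0,0,0,0],[0,0,24,0,0,0,0],[0,0,27,0,0,0,0],[0,0,30,0,0,0,0],[0,0,32,0,0,0,0],[0,0,33,0,0,0,0],[0,0,33,0,0,0,0],[0,0,33,0,0,0,0]]'
```

```text
time: 3.9
eef_pos: [0.5652, 0.1914, 0.0881]
ee_rot: [3.141, 0.0, 2.78]
contact_force: [-2.8, -0.0, 12.0]
width: 0.003
grasp_force: 5.9
```

```bash
python3 -m crank '[[0,0,1,0,0,0,0],[0,0,2,0,0,0,0],[0,0,2,0,0,0,0],[0,0,2,0,0,0,0],[0,0,2,0,0,0,0]]'
```

```text
time: 4.4
eef_pos: [0.5653, 0.1915, 0.0878]
ee_rot: [3.14, 0.001, 2.78]
contact_force: [-8.0, -1.4, 30.8]
width: -0.0
grasp_force: 15.5
```

```bash
python3 -m crank '[[0,0,-3,0,0,0,0],[0,0,-8,0,0,0,0],[0,0,-14,0,0,0,0],[0,0,-25,0,0,0,0],[0,0,-60,0,0,0,20],[0,0,-100,0,0,0,60],[0,0,-140,0,0,0,85],[0,0,-180,0,0,0,85]]'
python3 go.py .485 -.285 .27 1.82
```

```text
time: 5.2
eef_pos: [0.565, 0.1911, 0.2673]
ee_rot: [-3.142, 0.0, 2.78]
contact_force: [0.2, 0.8, -0.6]
width: 0.682
grasp_force: 0.0
t 5.2 pos [0.565  0.1911 0.2673] rot [-3.1415e+00  2.0000e-04  2.7795e+00] F [ 0.2  0.8 -0.6]
shift [ -93.8 -473.6   -2.6] turn [0.   0.   0.96]
```

```bash
python3 -m crank '[[-8,-40,-3,0,0,0.1,85],[-16,-80,-3,0,0,0.2,85],[-24,-120,-3,0,0,0.3,85],[-32,-160,-3,0,0,0.4,85],[-40,-200,-3,0,0,0.5,85],[-50,-250,-3,0,0,0.6,85],[-58,-290,-3,0,0,0.7,85],[-66,-330,-3,0,0,0.8,85],[-75,-380,-3,0,0,0.9,85],[-85,-430,-3,0,0,0.96,85],[-94,-474,-3,0,0,0.96,85],[-94,-474,-3,0,0,0.96,85]]'
python3 -m crank '[[0,0,0,0,0,0,85],[0,0,0,0,0,0,85],[0,0,0,0,0,0,85]]'; python3 look.py w2.png; cat > lm.py <<'E'
from h import *; import go
c=np.load('w.npy',allow_pickle=True).item(); C=cloud(c); hsv=cv2.cvtColor(c['image'],cv2.COLOR_RGB2HSV)
l=np.array([.484,-.287]); near=np.hypot(*(C[...,:2]-l).transpose(2,0,1))
m=(near<.06)&(C[...,2]>.045)&(C[...,2]<.062)
print('bar',m.sum(),np.median(C[m][:,2]))
P=onz(c,np.argwhere(m)[:,::-1],.055)[:,:2]; r=cv2.minAreaRect((P*1000).astype(np.float32)); print(r)
u,s,vt=np.linalg.svd(P-P.mean(0)); yaw=np.arctan2(vt[0,1],vt[0,0])%np.pi; print('mean',P.mean(0),'yaw',yaw)
m=(near<.06)&(abs(C[...,2]-.024)<.006); h=cv2.convexHull(np.argwhere(m)[:,::-1].astype(np.int32)).reshape(-1,2); Q=onz(c,h,.0245)
(x,y),rr=cv2.minEnclosingCircle((Q[:,:2]*1000).astype(np.float32)); print('disc',x,y,rr,np.median(C[m][:,2]))
go.go(r[0][0]/1000,r[0][1]/1000,.10,yaw)
E
python3 lm.py
```

```text
time: 6.4
eef_pos: [0.4829, -0.2923, 0.2692]
ee_rot: [-3.141, 0.004, 1.811]
contact_force: [-0.4, 0.2, -1.1]
width: 0.998
grasp_force: 0.0
time: 6.7
eef_pos: [0.4859, -0.2836, 0.2683]
ee_rot: [3.141, -0.001, 1.822]
contact_force: [-0.4, -0.5, 0.3]
width: 0.997
grasp_force: 0.0
[ 0.4859 -0.2837  0.2683]
bar 966 0.05504035291471576
((480.2359924316406, -287.0442810058594), (12.99636459350586, 87.2121810913086), 14.471830368041992)
mean [ 0.48003995 -0.28510491] yaw 1.8271919093559863
disc 480.5658874511719 -287.2471008300781 47.95024490356445 0.025305043099704105
t 6.75 pos [ 0.4859 -0.2837  0.2683] rot [ 3.1413e+00 -5.0000e-04  1.8223e+00] F [-0.1  0.4 -0.7]
shift [ -1.9  -6.3 168.3] turn [ 0.    -0.    -0.005]
```

View pics/w2.png

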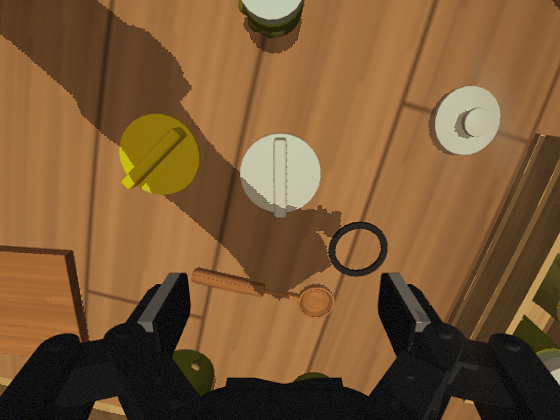

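The white bar lid sits clear at (280,174); its sizes and heights check out: bar 87x13 at z 55 mm, disc radius 48. Going down to grasp it.

```bash
python3 -m crank '[[-2,-6,30,0,0,-0.005,60],[-2,-6,70,0,0,-0.005,60],[-2,-6,110,0,0,-0.005,60],[-2,-6,140,0,0,-0.005,60],[-2,-6,168,0,0,-0.005,60],[-2,-6,168,0,0,-0.005,60],[-2,-6,168,0,0,-0.005,60],[-2,-6,168,0,0,-0.005,60]]'
python3 go.py .4803 -.2871 .028 1.827
```

```text
time: 7.55
eef_pos: [0.4809, -0.2887, 0.1017]
ee_rot: [3.14, 0.001, 1.825]
contact_force: [-0.9, 0.5, 0.6]
width: 0.701
grasp_force: 0.0
t 7.55 pos [ 0.4809 -0.2887  0.1017] rot [3.1400e+00 1.3000e-03 1.8253e+00] F [-0.9  0.5  0.6]
shift [ 1.8 -0.3 73.7] turn [ 0.002  0.001 -0.002]
```

```bash
python3 -m crank '[[1,0,30,0,0,0,50],[1,0,55,0,0,0,50],[1,0,70,0,0,0,50],[1,0,74,0,0,0,50],[1,0,74,0,0,0,50]]'
python3 -m crank '[[0,0,0,0,0,0,0],[0,0,0,0,0,0,0],[0,0,0,0,0,0,0],[0,0,0,0,0,0,0],[0,0,0,0,0,0,0],[0,0,0,0,0,0,0]]' 60
```

```text
time: 8.05
eef_pos: [0.4802, -0.2878, 0.0271]
ee_rot: [3.141, 0.001, 1.825]
contact_force: [0.0, -0.3, 0.5]
width: 0.588
grasp_force: 0.0
time: 8.65
eef_pos: [0.4806, -0.2879, 0.0275]
ee_rot: [3.14, 0.001, 1.825]
contact_force: [0.3, -0.1, 7.5]
width: 0.15
grasp_force: 59.3
```

```bash
python3 -m crank '[[0,0,-5,0,0,0,0],[0,0,-20,0,0,0,0],[0,0,-50,0,0,0,0],[0,0,-90,0,0,0,0],[0,0,-130,0,0,0,0],[0,0,-170,0,0,0,0],[0,0,-200,0,0,0,0],[0,0,-200,0,0,0,0]]'
python3 look.py w3.png; python3 go.py .522 .0755 .24 2.788
```

```text
time: 9.45
eef_pos: [0.4811, -0.2886, 0.2306]
ee_rot: [3.136, 0.004, 1.825]
contact_force: [0.5, 0.2, -1.3]
width: 0.149
grasp_force: 58.8
[ 0.4803 -0.2878  0.2283]
t 9.5 pos [ 0.4803 -0.2878  0.2283] rot [3.1383e+00 2.1000e-03 1.8251e+00] F [ 0.2 -0.1 -2.9]
shift [341.1 131.7 -11.9] turn [ 0.002  0.004 -0.963]
```

View pics/w3.png

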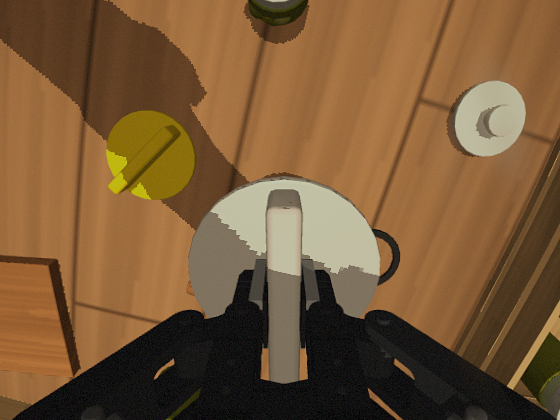

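```bash
cat > tm.py <<'E'
from h import *; from scipy.optimize import least_squares
c=np.load('w.npy',allow_pickle=True).item(); H=cams.camera('wrist')['hand_eye'] if 0 else None
E
cat > tm.py <<'E'
from h import *; from scipy.optimize import least_squares
c=grab('wrist'); H=np.array(c['hand_eye']); c['position']=H[:3,3]; c['rotation']=H[:3,:3]
C=cloud(c)
m=(abs(C[...,2]-.004)<.006)&(np.hypot(C[...,0],C[...,1])<.07); print('disc z',np.median(C[m][:,2]))
hsv=cv2.cvtColor(c['image'],cv2.COLOR_RGB2HSV)
z=.0035
h=cv2.convexHull(np.argwhere(m&(hsv[...,2]>60))[:,::-1].astype(np.int32)).reshape(-1,2)
h=h[h[:,1]<275]; P=onz(c,h,z)[:,:2]
for rfix in (None,.048):
    f=(lambda p:np.hypot(*(P-p[:2]).T)-(rfix or p[2]))
    s=least_squares(f,[0,0,.048],loss='soft_l1',f_scale=.0005); print('disc centre tool',s.x.round(4),len(P),abs(s.fun).max().round(4))
b=(C[...,2]<-.02)&(C[...,2]>-.034)&(abs(C[...,1])<.02)&(C[...,0]<-.018)&(C[...,0]>-.06)
B=C[b]; print('bar n',b.sum(),'z',np.median(B[:,2]),'xmin',np.percentile(B[:,0],[0,1,3]),'y',np.percentile(B[:,1],[2,98]),'slope',np.polyfit(B[:,0],B[:,1],1))
Q=onz(c,np.argwhere(b)[:,::-1],-.0265); print('plane xmin',Q[:,0].min(),'y',Q[:,1].min(),Q[:,1].max(),Q[:,1].mean())
E
python3 tm.py
```

```text
disc z 0.0021232632134912666
disc centre tool [ 0.0012 -0.001   0.0473] 29 0.0004
disc centre tool [ 0.0004 -0.001   0.048 ] 29 0.0007
bar n 1162 z -0.027641991051027597 xmin [-0.04112749 -0.03914704 -0.03851995] y [-0.00775057  0.00572362] slope [-0.00290707 -0.00109988]
plane xmin -0.04087179542649312 y -0.007963159409656698 0.005868542904868404 -0.0010188897992044778
```

```bash
python3 go.py .497 .172 .26 1.825; python3 -m crank '[[30,-3,-30,0,0,0,0],[70,-7,-30,0,0,0,0],[110,-11,-30,0,0,0,0],[150,-15,-30,0,0,0,0],[190,-18,-30,0,0,0,0],[230,-22,-30,0,0,0,0],[270,-26,-30,0,0,0,0],[310,-30,-30,0,0,0,0],[350,-35,-30,0,0,0,0],[390,-40,-30,0,0,0,0],[420,-45,-30,0,0,0,0],[420,-45,-30,0,0,0,0]]'
python3 -m crank '[[10,0,0,0,0,0,0],[10,0,0,0,0,0,0],[10,0,0,0,0,0,0],[10,0,0,0,0,0,0]]'; python3 look.py w4.png; python3 gm.py|head -7; python3 go.py .428 .11 .26 2.788
```

```text
t 9.55 pos [ 0.4797 -0.2872  0.2268] rot [3.1404e+00 3.0000e-04 1.8253e+00] F [-0.9  0.3 -2.9]
shift [440.1 132.4 -33.2] turn [0.001 0.    0.   ]
time: 10.75
eef_pos: [0.3285, 0.1101, 0.2552]
ee_rot: [-3.139, 0.0, 1.83]
contact_force: [0.8, -1.0, -2.4]
width: 0.155
grasp_force: 59.0
time: 11.15
eef_pos: [0.3283, 0.1166, 0.2561]
ee_rot: [-3.141, 0.0, 1.823]
contact_force: [-0.2, 0.5, -2.4]
width: 0.153
grasp_force: 59.0
[0.3283 0.1166 0.2562]
rim z 0.12107513361618066
outer [0.5206 0.076  0.061 ]
336 r [0.0586 0.0597 0.0605 0.0611 0.0625]
218 r [0.0334 0.0343 0.0351 0.0362 0.0426]
 ledge circle [0.5207 0.0764 0.0348]
 slot -0.37 yaw -0.361 halfwidth 0.0078
 slot 2.77 yaw 2.768 halfwidth 0.0087
t 11.2 pos [0.3283 0.1166 0.2562] rot [-3.1415e+00  2.0000e-04  1.8233e+00] F [-1.1 -0.5 -2.1]
shift [-31.3  94.8  -3.8] turn [-0.     0.    -0.965]
```

View pics/w4.png

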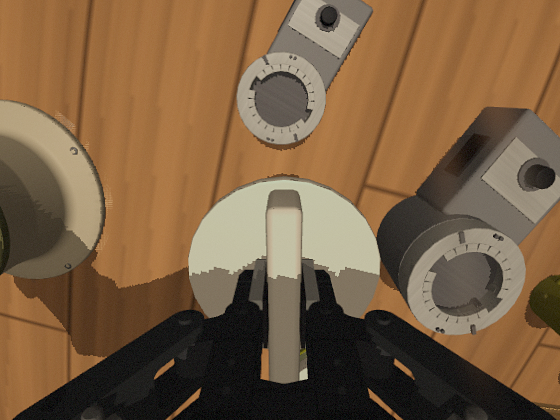

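The plunger is back up at (535,175); the collar is measured from a second yaw, which confirms about a 1 mm camera bias along tool y. I mistyped the sideways sign in that carry, but it did no harm.

```bash
python3 go.py .5231 .0763 .2 2.788
```

```text
t 11.2 pos [0.3283 0.1166 0.2562] rot [-3.1415e+00  2.0000e-04  1.8233e+00] F [-1.1 -0.5 -2.1]
shift [-87.7 178.5  56.2] turn [-0.     0.    -0.965]
```

```bash
python3 -m crank '[[-9,18,0,0,0,-0.1,0],[-18,36,0,0,0,-0.2,0],[-27,54,0,0,0,-0.3,0],[-36,72,0,0,0,-0.4,0],[-45,90,0,0,0,-0.5,0],[-54,108,10,0,0,-0.6,0],[-63,126,20,0,0,-0.7,0],[-72,144,30,0,0,-0.8,0],[-80,162,40,0,0,-0.9,0],[-87,178,50,0,0,-0.965,0],[-88,178.5,56,0,0,-0.965,0],[-88,178.5,56,0,0,-0.965,0]]'
python3 -m crank '[[0,0,0,0,0,0,0],[0,0,0,0,0,0,0],[0,0,0,0,0,0,0]]'; python3 go.py .5231 .0763 .152 2.788; python3 tm.py
```

```text
time: 12.4
eef_pos: [0.5223, 0.0761, 0.1992]
ee_rot: [-3.14, -0.002, 2.787]
contact_force: [0.0, 0.6, -1.4]
width: 0.156
grasp_force: 58.9
time: 12.7
eef_pos: [0.5227, 0.0772, 0.2009]
ee_rot: [3.141, 0.001, 2.79]
contact_force: [-0.2, 0.5, -2.6]
width: 0.15
grasp_force: 58.9
t 12.7 pos [0.5227 0.0772 0.2009] rot [3.1411e+00 6.0000e-04 2.7899e+00] F [-0.2  0.5 -2.6]
shift [-0.6 -0.8 48.9] turn [0.    0.001 0.002]
disc z 0.0021298046887989475
disc centre tool [0.0018 0.0001 0.0473] 29 0.0004
disc centre tool [0.0009 0.0001 0.048 ] 29 0.0007
bar n 1139 z -0.027567544065320818 xmin [-0.03956196 -0.03881217 -0.03808031] y [-0.0067036   0.00677396] slope [-0.01260254 -0.00032706]
plane xmin -0.040301405524044084 y -0.006922378512696809 0.006923635120652118 2.4908913003421458e-05
```

```bash
python3 tm.py; echo; sed "s/c=grab('wrist')/c=np.load('w.npy',allow_pickle=True).item()/" tm.py > tm4.py; python3 tm4.py; python3 -c "
from h import *
print(np.load('w.npy',allow_pickle=True).item()['hand_eye'][:3,3], cams.camera('wrist')['hand_eye'][:3,3])"
```

```text
disc z 0.002139925098859352
disc centre tool [0.0018 0.0001 0.0473] 29 0.0004
disc centre tool [0.0009 0.0001 0.048 ] 29 0.0007
bar n 1137 z -0.02759319012210576 xmin [-0.0398215  -0.03869658 -0.03790566] y [-0.00675085  0.00677183] slope [-0.007678   -0.00018591]
plane xmin -0.04030149582097595 y -0.006922238709358136 0.006923779301086109 2.8849080750564605e-05

disc z 0.002026532906784173
disc centre tool [ 0.0011 -0.001   0.0474] 31 0.0004
disc centre tool [ 0.0003 -0.0011  0.048 ] 31 0.0008
bar n 1154 z -0.027750529114045498 xmin [-0.04054902 -0.03917882 -0.03841437] y [-0.00775212  0.0056937 ] slope [-0.00519847 -0.00118252]
plane xmin -0.04086688427136599 y -0.007969689322198284 0.00586148040044626 -0.0010375276251916004
[ 0.08159282 -0.00092576 -0.1440271 ] [ 8.20555923e-02  4.38504823e-05 -1.44027899e-01]
```

```bash
python3 -m crank '[[-0.4,-0.9,15,0,0,0.002,0],[-0.4,-0.9,30,0,0,0.002,0],[-0.4,-0.9,40,0,0,0.002,0],[-0.4,-0.9,46,0,0,0.002,0],[-0.4,-0.9,48,0,0,0.002,0],[-0.4,-0.9,48,0,0,0.002,0]]'
python3 - <<'E'
from h import *
for i in range(4):
    c=cams.camera('wrist'); s=readout.state(); print(s['eef_pos'].round(4),s['ee_rot'].round(4),s['contact_force'].round(1),c['hand_eye'][:3,3].round(5))
E
```

```text
time: 13.45
eef_pos: [0.5232, 0.0759, 0.1523]
ee_rot: [-3.141, -0.0, 2.788]
contact_force: [0.5, -0.1, -2.3]
width: 0.149
grasp_force: 58.9
[0.5233 0.0759 0.1525] [3.1415e+00 3.0000e-04 2.7877e+00] [-1.3 -0.3 -2.8] [ 8.2060e-02  4.0000e-05 -1.4403e-01]
[0.5234 0.076  0.1527] [3.1412e+00 6.0000e-04 2.7878e+00] [-0.4 -0.1 -0.2] [ 8.2060e-02  4.0000e-05 -1.4403e-01]
[0.5234 0.076  0.1527] [3.1411e+00 7.0000e-04 2.7878e+00] [-0.   0.6 -1.2] [ 8.2060e-02  4.0000e-05 -1.4403e-01]
[0.5234 0.076  0.1527] [3.1412e+00 7.0000e-04 2.7878e+00] [ 1.1  0.1 -2. ] [ 8.2060e-02  4.0000e-05 -1.4403e-01]
```

```bash
python3 -m crank '[[0.3,-0.3,2,0,0,0,0],[0.3,-0.3,4,0,0,0,0],[0.3,-0.3,5,0,0,0,0],[0.3,-0.3,6,0,0,0,0],[0.3,-0.3,7,0,0,0,0],[0.3,-0.3,8,0,0,0,0],[0.3,-0.3,9,0,0,0,0],[0.3,-0.3,9,0,0,0,0]]'
```

```text
time: 14.45
eef_pos: [0.5227, 0.0758, 0.1431]
ee_rot: [-3.142, -0.0, 2.788]
contact_force: [-0.3, 0.6, -1.5]
width: 0.151
grasp_force: 58.9
```

```bash
python3 -m crank '[[0,0,2,0,0,0,0],[0,0,4,0,0,0,0],[0,0,6,0,0,0,0],[0,0,8,0,0,0,0],[0,0,9,0,0,0,0],[0,0,10,0,0,0,0],[0,0,10.5,0,0,0,0],[0,0,10.5,0,0,0,0]]'
```

```text
time: 15.25
eef_pos: [0.5227, 0.0758, 0.1327]
ee_rot: [-3.142, -0.0, 2.788]
contact_force: [-0.2, 0.3, -1.1]
width: 0.151
grasp_force: 58.9
```

```bash
python3 -m crank '[[0,0,0.5,0,0,0,0],[0,0,1,0,0,0,0],[0,0,1.3,0,0,0,0],[0,0,1.6,0,0,0,0],[0,0,1.6,0,0,0,0]]'
```

```text
time: 15.75
eef_pos: [0.5227, 0.0758, 0.1314]
ee_rot: [3.141, 0.0, 2.788]
contact_force: [-1.8, 0.6, 3.5]
width: 0.151
grasp_force: 59.7
```

```bash
python3 -m crank '[[0,0,0.2,0,0,0,0],[0,0,0.2,0,0,0.06,0],[0,-0.1,0.2,0,0,0.12,0],[0,-0.15,0.2,0,0,0.18,0],[0,-0.2,0.2,0,0,0.24,0],[0,-0.25,0.2,0,0,0.3,0],[0.1,-0.3,0.2,0,0,0.36,0],[0.1,-0.4,0.2,0,0,0.42,0],[0.1,-0.4,0.2,0,0,0.48,0],[0.1,-0.5,0.2,0,0,0.54,0],[0.1,-0.5,0.2,0,0,0.6,0],[0.1,-0.5,0.2,0,0,0.6,0]]' 90
python3 -m crank '[[0,0,0,0,0,0.03,0],[0,0,0,0,0,0.06,0],[0,0,0,0,0,0.063,0],[0,0,0,0,0,0.063,0]]'
python3 look.py w5.png; python3 tm.py; python3 -c "
from bench import readout;s=readout.state();print(s['contact_force'],s['ft_torque'],s['ee_rot'])"
```

```text
time: 16.95
eef_pos: [0.5232, 0.0756, 0.1316]
ee_rot: [3.14, 0.001, 2.186]
contact_force: [0.0, -0.1, 5.7]
width: 0.146
grasp_force: 88.2
time: 17.35
eef_pos: [0.5232, 0.0756, 0.1315]
ee_rot: [3.14, 0.001, 2.126]
contact_force: [0.2, 0.8, 5.6]
width: 0.146
grasp_force: 88.2
[0.5232 0.0756 0.1315]
disc z 0.002392778353529898
disc centre tool [ 0.0044 -0.001   0.0562] 31 0.0004
disc centre tool [ 0.0142 -0.0013  0.048 ] 31 0.0095
bar n 1139 z -0.027569285266796348 xmin [-0.04045708 -0.03878819 -0.03827075] y [-0.00730951  0.00602108] slope [-0.03351674 -0.0016118 ]
plane xmin -0.04057661150489371 y -0.007700259074495669 0.006190072020752686 -0.0006672254243037394
[0.41942421 0.46606023 5.85436281] [-0.00265826  0.18903934  0.23761092] [3.14001413e+00 5.24265483e-04 2.12559633e+00]
```

View pics/w5.png

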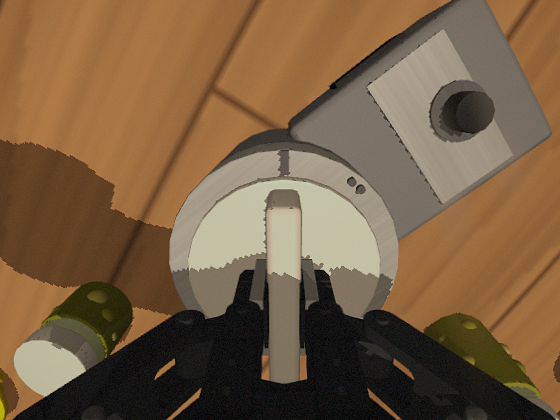

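```bash
cat > rb.py <<'E'
from h import *
c=np.load('w.npy',allow_pickle=True).item(); H=np.array(c['hand_eye']); print(H[:3,3].round(5)); c['position']=H[:3,3]; c['rotation']=H[:3,:3]
g=cv2.cvtColor(c['image'],cv2.COLOR_RGB2GRAY).astype(float)
W=g[150:178,268:300]; base=np.median(W,1,keepdims=True); w=np.clip(base-W-20,0,None); u=(w*np.arange(268,300)).sum(1)/(w.sum(1)+1e-9); v=np.arange(150,178); ok=w.sum(1)>60
P=onz(c,np.c_[u[ok],v[ok]],.0115)[:,:2]; rib=P.mean(0); print('rib',P.min(0).round(4),P.max(0).round(4),rib.round(4))
# bar centreline: left/right edges of bar top by depth
C=cloud(c); b=(C[...,2]<-.02)&(C[...,2]>-.034)&(abs(C[...,1])<.02)
L=[]
for r in range(208,268,3):
    k=np.where(b[r])[0]
    if len(k): L.append([(k.min()+k.max())/2,r])
B=onz(c,np.array(L),-.0265)[:,:2]; s=np.polyfit(B[:,0],B[:,1],1); print('bar slope',s)
for x0 in (.0,.0009,.002):
    y0=np.polyval(s,x0); print('x0',x0,'rib angle-bar angle',np.arctan2(rib[1]-y0,-(rib[0]-x0))-np.arctan2(-s[0],1))
E
python3 rb.py
```

```text
[ 0.08184 -0.00068 -0.14403]
rib [ 0.0471 -0.0017] [ 0.0594 -0.0003] [ 0.0533 -0.0008]
bar slope [-0.00296336 -0.00090034]
x0 0.0 rib angle-bar angle 3.137604710696905
x0 0.0009 rib angle-bar angle 3.137536196322028
x0 0.002 rib angle-bar angle 3.1374491909065525
```

The bar lines up with the run rib at (284,162) to within about 0.005 rad. The disc is flat on the collar and the plunger is up at (475,112), so I hold briefly and then hand in.

```bash
python3 -m crank '[[0,0,0,0,0,0,0],[0,0,0,0,0,0,0],[0,0,0,0,0,0,0],[0,0,0,0,0,0,0],[0,0,0,0,0,0,0]]'; python3 look.py w6.png; sed 's/-(rib\[0\]-x0)/rib[0]-x0/;s/arctan2(-s\[0\],1)/arctan(s[0])/' rb.py > rb2.py; python3 rb2.py && python3 -c "
from bench import ctrl; print(ctrl.close_job())"
```

```text
time: 17.95
eef_pos: [0.5232, 0.0756, 0.1315]
ee_rot: [3.14, 0.001, 2.126]
contact_force: [-0.5, -0.4, 6.2]
width: 0.145
grasp_force: 88.2
[0.5232 0.0756 0.1315]
[ 0.08184 -0.00068 -0.14403]
rib [ 0.0471 -0.0017] [ 0.0594 -0.0003] [ 0.0533 -0.0008]
bar slope [-0.00296329 -0.00090023]
x0 0.0 rib angle-bar angle 0.004052481482134695
x0 0.0009 rib angle-bar angle 0.004122104404701619
x0 0.002 rib angle-bar angle 0.004210517536101748
the job is handed in; nothing more can be done
None
```

The job is handed in at about 18 s of the 64 s: the plunger was pressed to its stop and sprang back, and the lid is seated flush and held in the gripper, with its bar within about 0.005 rad of the run marks.

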